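# Send the thumb screws down the diverter chute into the square tray

## Task

Get the three thumb screws out of the little steel tub and into the square tray by pouring them through the diverter chute: its flap must first be swung fully over so that it shuts the leg above the round bowl and leaves the square tray's leg open. The tub stands in a rack bay too narrow to take it by its sides, so lift it out by its bail, stand it upright on the open bench with the screws still in it and let go, then take it again by its two sides and tip it over the hopper. Finally stand the empty tub upright on the bench again, leave the flap where it was set, never touch the screws with the gripper, and do not knock or shift the sample cutter, the bottle or the jar.

Things in the scene. Friction and masses are not known exactly. Their poses are not given: they have to be found in the camera images.
- chute: Diverter chute, an upside-down Y of aluminium plate with a clear front, fixed. Origin: centre of its foot, on the bench; x through its back panel (away from the robot at yaw 0), y to its left leg. Foot 90 x 110 mm; panels 200 mm wide, 38 to 148 mm high, 58 mm deep over all. Polished. Its legs end at exits 35 mm high, 80 mm left (+y) and right (-y), over the two catchers.
- hopper (a point): Centre of the hopper's open top on the chute, at rim height, 181 mm above the bench; axes as the chute's. The opening is 110 (x) x 120 (y) mm at the rim and narrows to a 50 x 60 mm throat 148 mm above the bench.
- flap (a joint): Flap angle, -0.72 to 0.72 rad between stops; 0 upright (starts near). Hinged 94 mm above the bench on an axle along the chute's x, standing up 48 mm into the throat. Positive: leans to the chute's +y and shuts the left leg, parts go out on the right (-y). Negative: leans to -y, parts go out on the left. Stiff (0.06 N m, 1 N at the knob), stays where put.
- lever_knob (a point): Centre of the black ball knob (20 mm) on the flap's lever, outside the chute's front: chute x = -72 mm, y = 56 mm x sin(flap angle), 94 mm + 56 mm x cos(flap angle) above the bench. An 8 mm rod runs from it down to the axle; the lever leans as the flap does. Nothing stands beside it; the hopper's rim comes to 14 mm behind its centre, 31 mm higher.
- square_tray: Square open aluminium tray, 100 x 100 x 30 mm, walls and floor 3 mm, fixed under one of the chute's exits, 117 mm to the left or right of the chute's middle. Origin: centre of its underside. The screws belong here.
- round_bowl: Round open aluminium bowl, 100 mm across, 30 mm high, fixed under the chute's other exit. Origin: centre of its underside. No screw belongs here.
- rack: Fixed aluminium rack with two bays side by side. Origin: centre of its underside; x to its back, y to its left. 108 (x) x 175 (y) mm, floor 10 mm thick, partitions (5 mm thick) and back wall 52 mm high, front lip 18 mm. Bays 80 mm wide, centres at y = +-42.5 mm; one holds the tub, the other the sample cutter.
- tub: Loose sheet-steel pouring tub, 84 (x) x 56 (y) x 36 mm, 0.26 kg. Origin: centre of its underside; x points out of its mouth (in the rack, to the rack's front). The mouth end is open; the polished inner floor rises from 5 mm at the back to 11 mm at the mouth, and parts slide out once it is tipped 30 degrees or more. The 56 mm sides can be gripped behind the bail.
- tub_center (a point): Centre of the tub, 18 mm above its underside; axes as the tub's (x out of the mouth, z up).
- tub_mouth (a point): Middle of the tub's pouring edge: 42 mm ahead (+x) of the tub's centre, 11 mm above its underside.
- bail_bar (a point): Middle of the bail's black grip, 10 mm thick, 44 mm long along the tub's y; with the bail upright (as it starts) 62 mm above the tub's underside, 2 mm behind its centre. The bail is hinged to the tub's sides 30 mm up, 68 mm wide over all, swings up to 0.8 rad to and fro with slight friction and stays up by itself; a tub held by it hangs level and cannot be tipped.
- screw_a_center (a point): Centre of a brass thumb screw, 33 mm long with a 19 mm knurled head, 20 g; starts standing on its head in the tub, z along the shank.
- screw_b_center (a point): Centre of the second thumb screw, the same.
- screw_c_center (a point): Centre of the third thumb screw, the same.
- sample_cutter: Bystander: round knurled steel sample cutter, 41 mm across, 58 mm high, standing in the other rack bay. Origin: centre of its underside.
- bottle: Bystander: dropper bottle, 34 mm across, 102 mm high, standing on the bench. Origin: centre of its underside.
- jar: Bystander: spice jar with a yellow cap, 42 mm across, 96 mm high, standing on the bench. Origin: centre of its underside.
Not all that is in view belongs to the job. What is shaped like the square_tray but yellow is not meant.

How it is judged:
By the outcome, as a careful person would: the job done as asked, in the order asked, and still so for the second after the job is handed in, with the robot touching nothing.
It also fails if it takes over 72 s, if anything falls off the work surface, if the arm or the gripper's body presses on something with over 40 N, if the wrist force passes 120 N, or if a joint passes its speed limit or range.

## Robot

A 6-joint arm with a two-finger parallel gripper is mounted at the origin on a cart in front of the work surface, level with it; the furniture and walls round the work are solid. World frame = base frame: x ahead of the robot, y to its left, z up, the work surface at z = 0. Lengths are in mm, angles in degrees, forces in N, time in s.
With the tool pointing down it reaches from about 300 to 850 mm from the base axis. Payload 4.2 kg.
Tool frame: the origin (TCP) lies on the centre line of the jaws, within the pads' length; the fingertips stand 14 mm ahead of it and the grasp point (between the pads) lies 5 mm behind it; z points along the fingers, y is the line along which they close (so a half turn about z gives the same grasp; the last joint's range is limited). The gripper opens to 91 mm and grips with 3 to 60 N. Pads are 32 mm wide; open, the fingers measure 118 mm over their backs; the gripper's body (76 mm by 178 mm) begins 60 mm behind the grasp point.
Start: joints at [74.026, 18.312, 89.639, -0, 72.044, -1.146], TCP at [147.156, 555.866, 227.976] pointing down, gripper open.
Joint ranges: [-177.97, 177.97], [-48.28, 115.42], [12.27, 149.76], [-77.06, 257.06], [2.81, 150.46], [-146.56, 146.56]. Speed limits (degrees/s): [147.25, 147.25, 180, 180, 180, 180].

## Interface

Orientations are given as [roll, pitch, yaw] about the fixed x, y, z axes, in that order (R = Rz(yaw) Ry(pitch) Rx(roll)).
In Python, from workcell import env gives the robot as it stands.
- The arm moves only by the tool arm_command, never from a script. Its argument "motion" is a list of rows, each an object with "offset": the shift along the tool's x, y, z in m, a list of three; "spin": the turn about the tool's z in rad. In form: [{"offset": [tx, ty, tz], "spin": spin}, ...]. A call has 1 to 5 rows; each row shifts and turns the commanded pose from where the row before left it, along the tool's axes as they then stand; what a row does not reach is not made up. A row lasts 1/8 s, in which the tool goes at most 62.5 mm and 10.7 degrees, less where a joint would pass 70% of its speed; a pose out of reach is approached as far as the arm can. A call with a gripper value outside its range is refused whole. "jaw" is the finger opening in m, from 0 to 0.0912, set as the call begins (left out, the last holds). The fingers move at their own pace and stop on an object; "newtons" is the grip in N (left out, the last holds). Time passes only in rows, so rows that do not move let the fingers close. It gives the time, the measured TCP pose, the force, the opening and the grip force at its end, in the units of the state.
- env.state(): the state, without advancing time (a new reading comes with each control period).
- env.grab_frame(name): name is "side" or "top"; returns (picture, depth): 384x512x3 uint8, blue, green, red; 384x512 float32, mm along the optical axis (not along the pixel's ray), 0 where there is no reading.
- env.camera_model(name): a dict with "fx", "fy", "cx", "cy" (pixels), "eye" and "rotation" of the camera in the world. Camera axes: x right, y down, z forward; pixel columns grow to the right and rows downward; lengths in mm; the calibration is good to about 2 mm. A picture is of the moment at which its call begins. camera_model takes no time and is no camera call.
- env.job_done(): hands the job in; it is judged then, once.
Trained networks look in the newest picture that a camera, given by its name, has taken for a name from the list of things; names that differ only in an ending like _2 or _b are one class to them, and where a whole thing is asked for, a point or a joint stands for the part that bears it (a point fixed in the world has none). Each returns a list of dicts, best first, with "score" (0 to 1); they miss things now and then, are a little off and sometimes report something else, mostly with a low value. They report only what shows in the picture. A call takes as long as a camera call. They do not tell look-alikes from the thing itself.
- env.boxes_of(camera, target): "bbox" ([left, top, right, bottom] in pixels, round what is visible of it).
- env.pinpoint(camera, target): "location" ([column, row] in pixels: a listed point, or the origin of a listed thing).
The state is a dict: "time_s": time; "qpos": joint angles; "qvel": joint speeds; "effort": joint torques, N m; "ee_pos": TCP position; "ee_rot": TCP orientation; "force": force on the tool from outside, world axes, zero at the start; "torque": the same for the moment, N m; "gripper_width": finger opening in mm; "gripper_force": force on a finger pad.
Only numpy, scipy, OpenCV 4.12 (cv2) and the standard library are available. Lean on these libraries where they do the work, as an engineer would, in place of code of your own. Each camera call takes 0.05 s, during which the arm holds its last target. There are 200 camera calls.

## Working session

There is one attempt and no reset: what is moved stays moved. The work goes in short steps, Python scripts to look and compute and a tool call to move; the robot and the scene stay as the last step left them, time stands still between calls to the robot, and variables do not carry over. Pictures are saved under pics/ and viewed, at most 10 in all, crops included, and the job is handed in when it is done.

Besides the shell and the picture viewer there is one more tool, called after "Request:" as name(argument=value, ...), one argument or row to a line, values as JSON. arm_command: Moves the arm, as the interface text tells. Its arguments: {"type":"object","properties":{"motion":{"type":"array"},"jaw":{"type":"number"},"newtons":{"type":"number"}},"required":["motion"]}

```bash
ls; mkdir -p pics
cat > h.py <<'E'
from workcell import env
import numpy as np, cv2
from scipy.spatial.transform import Rotation as Rn
def ray(cam,px):
    m=env.camera_model(cam); R=np.array(m["rotation"]); 
    if R.ndim==1 and R.size==3: R=Rn.from_euler('xyz',R,degrees=True).as_matrix()
    d=R@np.array([(px[0]-m["cx"])/m["fx"],(px[1]-m["cy"])/m["fy"],1]); return np.array(m["eye"]),d
def atz(cam,px,z):
    e,d=ray(cam,px); return (e+d*(z-e[2])/d[2]).round(1)
def dep(cam,px,D):
    e,d=ray(cam,px); return (e+d*D[int(px[1]),int(px[0])]).round(1)
def cloud(cam,D):
    m=env.camera_model(cam); R=np.array(m["rotation"]); h,w=D.shape
    u,v=np.meshgrid(np.arange(w),np.arange(h))
    P=np.stack([(u-m["cx"])/m["fx"]*D,(v-m["cy"])/m["fy"]*D,D],-1)
    P=P@R.T+np.array(m["eye"]); P[D==0]=np.nan; return P
E
python3 - <<'E'
from h import *
print(env.state()); 
for c in("side","top"):
    m=env.camera_model(c); print(m)
    I,D=env.grab_frame(c); cv2.imwrite(f"pics/{c}0.png",I); np.save(f"{c}0.npy",D)
    for n in ["chute","hopper","lever_knob","square_tray","round_bowl","rack","tub","tub_center","tub_mouth","bail_bar","screw_a_center","sample_cutter","bottle","jar"]:
        print(c,n,[(np.round(r["location"],1).tolist(),round(r["score"],2)) for r in env.pinpoint(c,n)][:4])
E
```

```text
pics
{'time_s': 0.0, 'qpos': array([ 7.40266269e+01,  1.83527158e+01,  8.97089133e+01, -4.11676169e-05,
        7.20450066e+01, -1.14591465e+00]), 'qvel': array([ 0.02035773, -0.01227444,  0.04194305, -0.02496082, -0.01621897,
        0.10597483]), 'effort': array([ 3.08652190e-03, -4.12452614e+01, -2.31975532e+01,  7.29665207e-02,
        4.57868027e-02, -1.59408901e-04]), 'ee_pos': array([147.00757037, 555.36541372, 227.09251863]), 'ee_rot': array([-1.79893385e+02, -2.09343765e-03,  1.65172552e+02]), 'force': array([ 0.68819617, -0.83054875,  0.02122029]), 'torque': array([-0.02117798,  0.00785182,  0.02466478]), 'gripper_force': 0.0, 'gripper_width': 91.10204981349199}
{'fx': 361.5006991000931, 'fy': 361.5006991000931, 'cx': 251.01566931270997, 'cy': 190.79747603531766, 'eye': array([189.12730536, 648.74426829, 760.14418832]), 'rotation': array([-132.91606053,    0.41000779, -151.74530946])}
side chute [([232.5, 197.3], 0.77)]
side hopper [([224.9, 285.7], 0.72), ([231.2, 146.1], 0.71)]
side lever_knob [([250.9, 166.8], 0.53)]
side square_tray [([163.8, 254.6], 0.83), ([251.6, 175
[... 773 characters left out ...]
7004115 ,  -89.9849433 ])}
top chute [([269.6, 177.8], 0.9), ([185.3, 213.6], 0.48)]
top hopper [([271.2, 166.9], 0.74), ([222.3, 229.7], 0.39), ([187.9, 218.0], 0.27)]
top lever_knob [([270.5, 188.3], 0.46)]
top square_tray [([339.0, 167.1], 0.79), ([198.2, 165.5], 0.68), ([302.5, 180.2], 0.63)]
top round_bowl [([236.7, 182.0], 0.66)]
top rack [([175.2, 214.8], 0.72)]
top tub [([186.0, 213.2], 0.76)]
top tub_center [([184.0, 212.5], 0.65)]
top tub_mouth [([182.8, 199.5], 0.68)]
top bail_bar [([181.5, 211.3], 0.37)]
top screw_a_center [([189.6, 218.5], 0.4)]
top sample_cutter [([162.1, 220.9], 0.67)]
top bottle [([318.6, 228.9], 0.66), ([187.9, 213.4], 0.55)]
top jar [([223.6, 232.2], 0.53)]
```

```bash
sed -i 's|^def cloud(cam,D):|def cloud(cam,D):\n    D=D.copy()|; s|m=env.camera_model(cam); R=np.array(m\["rotation"\]); h,w|m=env.camera_model(cam); R=Rn.from_euler("xyz",m["rotation"],degrees=True).as_matrix(); h,w|' h.py
python3 - <<'E'
from h import *
I=cv2.imread("pics/side0.png"); cv2.imwrite("pics/side0b.png",cv2.resize(I[110:380,110:390],None,fx=2.2,fy=2.2,interpolation=2))
I=cv2.imread("pics/top0.png"); cv2.imwrite("pics/top0b.png",cv2.resize(I[110:290,120:380],None,fx=3,fy=3,interpolation=2))
D=np.load("top0.npy");S=np.load("side0.npy")
for n,p,z in [("chute",(269.6,177.8),0),("hopper",(271.2,166.9),181),("knob",(270.5,188.3),150),("tray1",(339,167.1),0),("tray2",(198.2,165.5),0),("tray3",(302.5,180.2),0),("bowl",(236.7,182),0),("rack",(175.2,214.8),0),("tub",(186,213.2),10),("tubc",(184,212.5),28),("mouth",(182.8,199.5),21),("bail",(181.5,211.3),72),("cutter",(162.1,220.9),10),("bottle",(318.6,228.9),0),("jar",(223.6,232.2),0)]: print("top",n,atz("top",p,z),dep("top",p,D))
for n,p,z in [("chute",(232.5,197.3),0),("hopper",(231.2,146.1),181),("knob",(250.9,166.8),150),("tray1",(163.8,254.6),0),("tray2",(251.6,175.8),0),("tray3",(261.5,145.6),0),("bowl",(212.6,222.6),0),("rack",(206.6,310.4),0),("tub",(211.4,290.5),10),("tubc",(213.2,283.1),28),("mouth",(198.9,285.1),21),("bail",(210,277.5),72),("cutter",(201.4,323.2),10),("bottle",(309.7,179),0),("jar",(265.5,260.3),0)]: print("side",n,atz("side",p,z),dep("side",p,S))
E
```

```text
top chute [626.7 -19.1   0. ] [597.  -11.1 135. ]
top hopper [623.1 -13.9 181. ] [637.7 -17.6 122.6]
top knob [558.3 -12.9 150. ] [569.2 -16.4  93.3]
top tray1 [ 668.3 -278.5    0. ] [ 667.7 -277.9    2.5]
top tray2 [672.7 246.1   0. ] [ 6.727e+02  2.461e+02 -1.000e-01]
top tray3 [ 618. -141.    0.] [ 616.9 -140.2    5.3]
top bowl [610.5 102.6   0. ] [610.2 102.6   1.6]
top rack [488.2 325.1   0. ] [479.8 312.4  68.8]
top tub [492.9 284.5  10. ] [490.6 281.7  28.2]
top tubc [493.1 288.9  28. ] [487.4 281.7  72.4]
top mouth [541.2 295.8  21. ] [541.1 295.7  21.4]
top bail [491.6 290.5  72. ] [491.5 290.4  73. ]
top cutter [464.9 369.4  10. ] [460.  359.6  55.4]
top bottle [ 437.7 -195.3    0. ] [ 429.8 -178.6   91.5]
top jar [425.4 148.6   0. ] [418.  143.   94.4]
side chute [616.9 -17.2   0. ] [586.2  30.7  54.6]
side hopper [619.6 -29.9 181. ] [637.9 -58.7 156.4]
side knob [548.4 -10.  150. ] [546.7  -6.7 153. ]
side tray1 [666.2 251.7   0. ] [665.6 252.2   1. ]
side tray2 [ 613.  -132.4    0. ] [586.5 -83.6  47.5]
side tray3 [ 659.9 -294.8    0. ] [ 658.2 -291.3    2.8]
side bowl [614.5  98.    0. ] [612.2 100.9   4. ]
side rack [481.  331.1   0. ] [458.4 355.7  58.7]
side tub [495.2 287.5  10. ] [492.9 290.1  15.5]
side tubc [494.8 277.7  28. ] [498.3 273.4  19.5]
side mouth [524.4 294.5  21. ] [524.4 294.5  21. ]
side bail [490.5 291.2  72. ] [489.4 292.4  74.3]
side cutter [470.4 366.1  10. ] [456.  380.6  48.5]
side bottle [ 441.3 -205.1    0. ] [ 431.9 -173.3   28.3]
side jar [424.6 143.9   0. ] [416.3 161.6  26.7]
```

View pics/side0b.png

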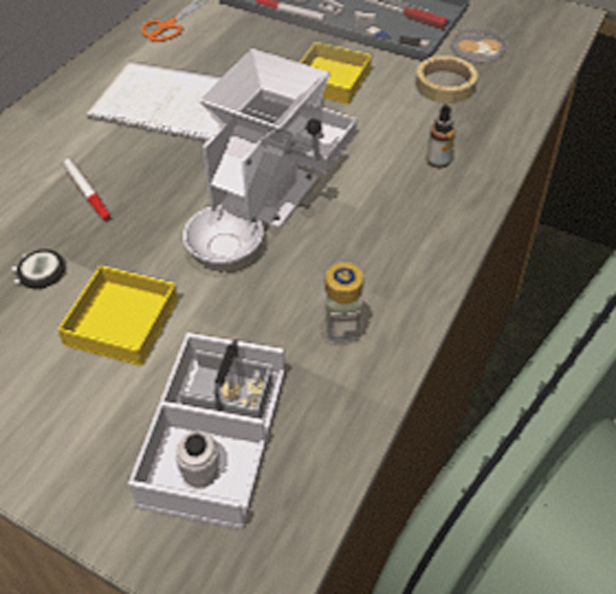

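View pics/top0b.png

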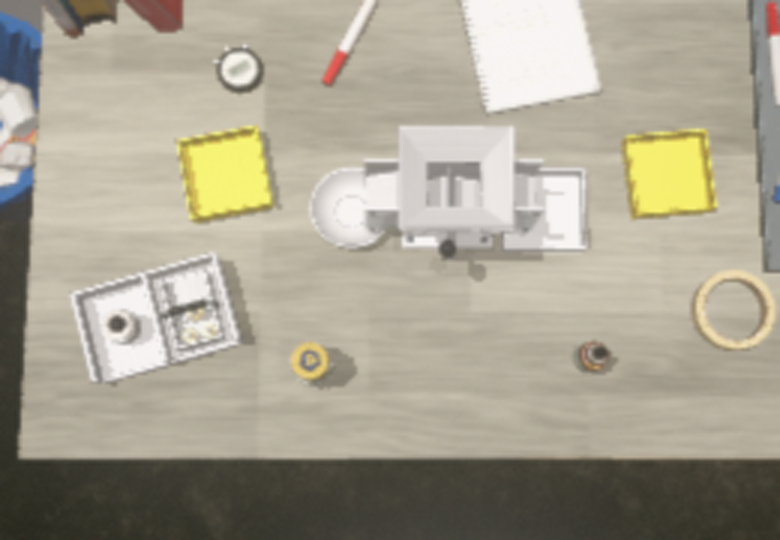

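Both views agree: the rack with the tub (mouth facing away from the robot, screws at its back) is at upper left of the bench. The chute is in the middle, with the bowl on its left and the aluminium square tray on its right; the yellow trays are decoys. So the flap has to go positive, with the knob moving to +y. Next I'll refine the positions from the depth images.

Run:
```python
from h import *
for c in("top","side"):
    D=np.load(c+"0.npy"); P=cloud(c,D).reshape(-1,3); I=cv2.imread(f"pics/{c}0.png").reshape(-1,3).astype(int)
    def sel(x0,x1,y0,y1,z0,z1,dark=None):
        m=(P[:,0]>x0)&(P[:,0]<x1)&(P[:,1]>y0)&(P[:,1]<y1)&(P[:,2]>z0)&(P[:,2]<z1)
        if dark: m&=I.max(1)<dark
        return P[m]
    def rect(q,n):
        if len(q)<5: print(c,n,len(q));return
        r=cv2.minAreaRect(q[:,:2].astype(np.float32)); print(c,n,len(q),np.round(r[0],1),np.round(r[1],1),round(r[2],1),"med",np.median(q,0).round(1),"zmax",q[:,2].max().round(1))
    rect(sel(530,720,-110,90,174,188),"rim")
    rect(sel(530,580,-60,60,138,165,90),"knob")
    rect(sel(440,560,230,350,66,82,90),"bail")
    rect(sel(380,580,210,440,48,56),"racktop")
    rect(sel(400,450,110,180,85,105),"jar")
    rect(sel(400,470,-230,-150,60,110),"bottle")
    rect(sel(430,500,330,400,56,75),"cutter")
    rect(sel(560,680,-200,-110,24,34),"tray rim")
    rect(sel(560,680,80,170,24,34),"bowl rim")
```

```text
top rim 328 [617.1 -15.8] [115.6 122.9] 0.4 med [624.  -16.9 178.1] zmax 185.9
top knob 5 [539.4  -8.9] [4.2 9.8] 46.5 med [538.8 -10.7 155.7] zmax 160.6
top bail 0
top racktop 212 [481.7 330.9] [107. 175.] 16.1 med [488.4 339.4  51.3] zmax 56.0
top jar 121 [425.7 146.8] [40.4 37.4] 1.6 med [425.3 145.6  95.4] zmax 102.6
top bottle 50 [ 436.5 -182.6] [26.7 24.7] 13.9 med [ 435.1 -179.2   74.2] zmax 103.2
top cutter 59 [480.2 363.3] [34.5 54.2] 52.3 med [470.  370.3  62.8] zmax 74.0
top tray rim 50 [ 616.7 -148.3] [98.7 63.8] 0.1 med [ 608.8 -167.7   28.9] zmax 33.9
top bowl rim 69 [615.5 118. ] [97.1 66.9] 2.7 med [623.4 126.7  27.5] zmax 33.9
side rim 366 [615.7 -19.2] [116.  126.2] 0.2 med [634.4 -42.1 179.2] zmax 183.6
side knob 40 [557.2   1.2] [48.1 13. ] 32.2 med [542.   -6.1 154.6] zmax 160.0
side bail 87 [486.4 287.2] [10.3 58.4] 16.5 med [486.6 286.4  75.9] zmax 78.9
side racktop 640 [481.1 325.7] [107.7 177.5] 16.8 med [483.6 341.8  51.4] zmax 56.0
side jar 232 [424.5 142.2] [40.1 38.7] 67.0 med [423.7 145.9  96.1] zmax 99.2
side bottle 87 [ 432.9 -184.5] [24. 17.] 40.4 med [ 433.7 -181.4   76.5] zmax 101.7
side cutter 198 [470.  366.7] [33.5 34.1] 88.1 med [466.7 369.8  59.2] zmax 70.5
side tray rim 57 [ 576.8 -161.5] [44.5 91. ] 35.5 med [ 573.7 -182.2   28.4] zmax 31.8
side bowl rim 89 [615.7 114.5] [65.8 98.6] 89.6 med [643.6 115.7  29.4] zmax 33.3
```

Request:
arm_command(
  motion=[
    {"offset":[0,0,0],"spin":-0.13},
    {"offset":[0,0,0],"spin":-0.13},
    {"offset":[-0.026,-0.04,0],"spin":0},
    {"offset":[-0.026,-0.04,0],"spin":0},
    {"offset":[-0.026,-0.04,0],"spin":0},
  ],
  jaw=0,
  newtons=10,
)

```text
time_s: 2.12
ee_pos: [225.9, 434.8, 228.0]
ee_rot: [180.0, 0.0, -179.9]
force: [0.5, -0.2, -0.4]
gripper_width: 44.1
gripper_force: 0.0
```

Request:
arm_command(
  motion=[
    {"offset":[-0.026,-0.04,0],"spin":0},
    {"offset":[-0.026,-0.04,0],"spin":0},
    {"offset":[-0.026,-0.04,0],"spin":0},
    {"offset":[-0.026,-0.04,0],"spin":0},
    {"offset":[-0.026,-0.04,0],"spin":0},
  ],
)

```text
time_s: 2.75
ee_pos: [356.3, 234.8, 228.2]
ee_rot: [180.0, 0.0, -179.9]
force: [1.0, 1.1, -0.2]
gripper_width: 0.4
gripper_force: 0.0
```

Request:
arm_command(
  motion=[
    {"offset":[-0.026,-0.04,0],"spin":0},
    {"offset":[-0.026,-0.04,0],"spin":0},
    {"offset":[-0.026,-0.04,0],"spin":0},
    {"offset":[-0.026,-0.04,0],"spin":0},
    {"offset":[0,0,0],"spin":0},
  ],
)

```text
time_s: 3.38
ee_pos: [461.1, 74.1, 227.9]
ee_rot: [-180.0, 0.0, 179.8]
force: [-0.6, 0.4, 0.4]
gripper_width: 0.7
gripper_force: 0.0
```

Request:
arm_command(
  motion=[
    {"offset":[-0.025,-0.041,0],"spin":0},
    {"offset":[-0.025,-0.041,0],"spin":0},
    {"offset":[-0.024,-0.04,0],"spin":0},
    {"offset":[0,0,0.041],"spin":0},
    {"offset":[0,0,0.041],"spin":0},
  ],
)

```text
time_s: 4.0
ee_pos: [534.1, -45.2, 145.3]
ee_rot: [180.0, 0.1, -180.0]
force: [0.3, -0.3, -0.4]
gripper_width: 0.3
gripper_force: 0.0
```

Run:
```python
from h import *
print(env.state()["ee_pos"])
for c in("side","top"):
    I,D=env.grab_frame(c); 
    print(c,[(atz(c,r["location"],149),r["score"]) for r in env.pinpoint(c,"lever_knob")][:2])
    if c=="side": cv2.imwrite("pics/s1.png",cv2.resize(I[100:240,180:330],None,fx=4,fy=4,interpolation=2))
```

```text
[534.0840968  -45.16394631 145.25127919]
side [(array([551.7, -15.4, 149. ]), 0.56)]
top []
```

View pics/s1.png

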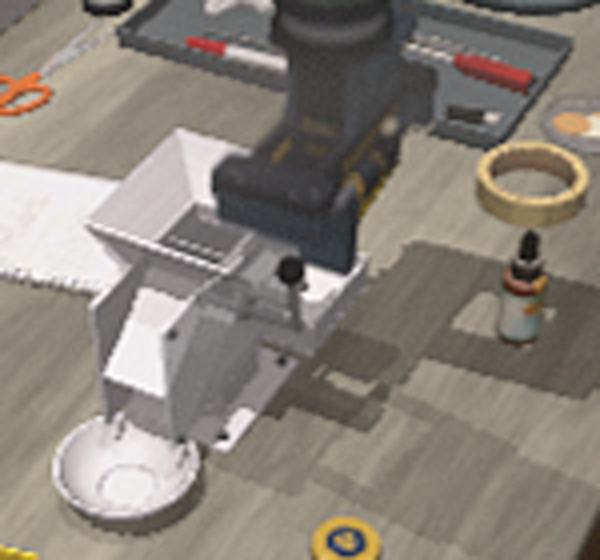

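The closed fingers are beside the knob (pixel 290,270) on its -y side, clear of the hopper rim.

Request:
arm_command(
  motion=[
    {"offset":[0,0.008,0],"spin":0},
    {"offset":[0,0.008,0],"spin":0},
    {"offset":[0,0.008,0],"spin":0},
    {"offset":[0,0.006,0],"spin":0},
    {"offset":[0,0.006,0],"spin":0},
  ],
)

```text
time_s: 4.82
ee_pos: [533.6, -9.3, 145.8]
ee_rot: [-180.0, -0.0, -179.9]
force: [0.4, -1.0, -1.3]
gripper_width: 0.8
gripper_force: 0.7
```

Request:
arm_command(
  motion=[
    {"offset":[0,0.003,0],"spin":0},
    {"offset":[0,0.002,0],"spin":0},
  ],
)

```text
time_s: 5.08
ee_pos: [533.6, -4.6, 145.7]
ee_rot: [-180.0, -0.0, -179.9]
force: [0.9, -1.1, -1.1]
gripper_width: 0.5
gripper_force: 0.6
```

Request:
arm_command(
  motion=[
    {"offset":[0,0.002,0],"spin":0},
    {"offset":[0,0.002,0],"spin":0},
  ],
)

```text
time_s: 5.32
ee_pos: [533.7, -1.8, 145.9]
ee_rot: [-179.9, -0.0, -179.9]
force: [-0.5, -8.2, -0.8]
gripper_width: 0.4
gripper_force: 3.9
```

Request:
arm_command(
  motion=[
    {"offset":[0,0.002,0],"spin":0},
    {"offset":[0,0.001,0],"spin":0},
  ],
)

```text
time_s: 5.58
ee_pos: [533.8, -1.3, 145.9]
ee_rot: [-179.6, -0.0, -179.8]
force: [-0.4, -15.0, -1.4]
gripper_width: 0.4
gripper_force: 7.3
```

Request:
arm_command(
  motion=[
    {"offset":[0,0.002,0],"spin":0},
    {"offset":[0,0,0],"spin":0},
  ],
)

```text
time_s: 5.82
ee_pos: [533.8, -1.1, 145.9]
ee_rot: [-179.4, -0.0, -179.8]
force: [0.2, -18.8, -0.6]
gripper_width: 0.6
gripper_force: 9.2
```

Request:
arm_command(
  motion=[
    {"offset":[0,-0.015,0],"spin":0},
    {"offset":[0,-0.025,0],"spin":0},
    {"offset":[0,0,-0.04],"spin":0},
    {"offset":[0,0,-0.042],"spin":0},
    {"offset":[0.0055,0.04,0],"spin":0},
  ],
)

```text
time_s: 6.45
ee_pos: [531.0, 3.5, 231.8]
ee_rot: [179.9, 0.5, 179.8]
force: [0.1, 0.4, -0.6]
gripper_width: 0.3
gripper_force: 0.0
```

Request:
arm_command(
  motion=[
    {"offset":[0.0055,0.05,0],"spin":0},
    {"offset":[0.0055,0.05,0],"spin":0},
    {"offset":[0.0055,0.05,0],"spin":0},
    {"offset":[0.0055,0.05,0],"spin":0},
    {"offset":[0.0055,0.05,0],"spin":0},
  ],
  jaw=0.05,
)

```text
time_s: 7.08
ee_pos: [500.1, 256.4, 228.2]
ee_rot: [179.9, 0.0, -179.9]
force: [1.0, 0.5, -0.9]
gripper_width: 47.4
gripper_force: 0.0
```

Request:
arm_command(
  motion=[
    {"offset":[0,0,0],"spin":0.184},
    {"offset":[0,0,0],"spin":0.184},
    {"offset":[0,0,0],"spin":0.184},
    {"offset":[0,0,0],"spin":0.184},
    {"offset":[0,0,0],"spin":0.184},
  ],
)

```text
time_s: 7.7
ee_pos: [500.3, 254.8, 228.1]
ee_rot: [180.0, -0.1, 127.0]
force: [-0.0, -0.5, -0.2]
gripper_width: 50.0
gripper_force: 0.0
```

Request:
arm_command(
  motion=[
    {"offset":[0,0,0],"spin":0.184},
    {"offset":[0,0,0],"spin":0.181},
    {"offset":[0,0,0],"spin":0},
  ],
)

```text
time_s: 8.07
ee_pos: [500.4, 254.6, 228.1]
ee_rot: [180.0, -0.1, 106.6]
force: [-0.2, -0.5, -0.1]
gripper_width: 50.1
gripper_force: 0.0
```

Run:
```python
from h import *
s=env.state();print(s["ee_pos"],s["ee_rot"],s["qpos"])
for c in("side","top"):
    I,D=env.grab_frame(c); 
    for n,z in(("bail_bar",72),("lever_knob",136),("tub_mouth",21)): print(c,n,[(atz(c,r["location"],z),round(r["score"],2)) for r in env.pinpoint(c,n)][:2])
    if c=="side":
        P=cloud(c,D).reshape(-1,3); J=I.reshape(-1,3).max(1)
        m=(abs(P[:,0]-490)<50)&(abs(P[:,1]-287)<50)&(P[:,2]>66)&(P[:,2]<80)&(J<90)
        print(m.sum(),cv2.minAreaRect(P[m][:,:2].astype(np.float32)) if m.sum()>5 else 0)
        cv2.imwrite("pics/s2.png",cv2.resize(I[100:370,130:380],None,fx=2.2,fy=2.2,interpolation=2))
```

```text
[500.42909322 254.5963213  228.0961423 ] [ 1.79992693e+02 -6.64254322e-02  1.06559477e+02] [2.57544750e+01 1.70786589e+01 9.14259787e+01 6.79226563e-02
 7.14775467e+01 9.17343485e+00]
side bail_bar [(array([488.8, 287.7,  72. ]), 0.71)]
side lever_knob []
side tub_mouth [(array([532. , 290.8,  21. ]), 0.74), (array([513. , 250.7,  21. ]), 0.64)]
81 ((487.0050964355469, 285.430908203125), (10.314873695373535, 64.1080093383789), 15.498106956481934)
top bail_bar []
top lever_knob [(array([550.7,  19.3, 136. ]), 0.63)]
top tub_mouth []
```

View pics/s2.png

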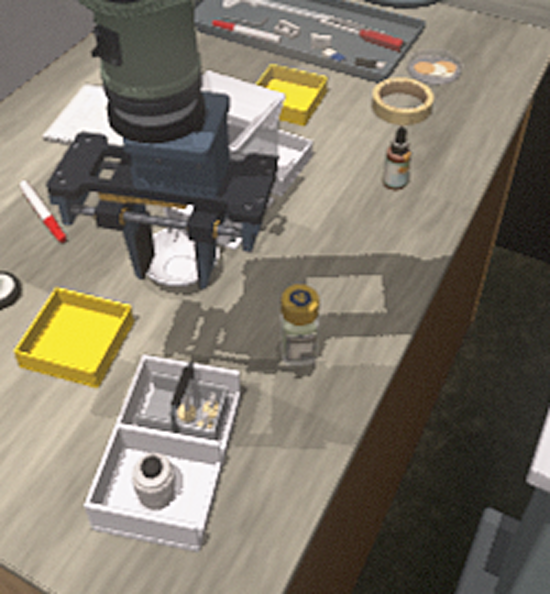

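Side view: nothing was disturbed, the lever is over (knob y≈19), and the open gripper is level and aligned with the bail (around 185,395).

Request:
arm_command(
  motion=[
    {"offset":[0.0345,-0.002,0],"spin":0},
    {"offset":[0,0,0.05],"spin":0},
    {"offset":[0,0,0.05],"spin":0},
    {"offset":[0,0,0.03],"spin":0},
    {"offset":[0,0,0.021],"spin":0},
  ],
)

```text
time_s: 9.1
ee_pos: [488.2, 286.6, 75.3]
ee_rot: [-179.9, 0.0, 106.5]
force: [0.2, -0.2, 0.6]
gripper_width: 50.0
gripper_force: 0.0
```

Request:
arm_command(
  motion=[
    {"offset":[0,0,0],"spin":0},
    {"offset":[0,0,0],"spin":0},
    {"offset":[0,0,0],"spin":0},
    {"offset":[0,0,0],"spin":0},
  ],
  jaw=0,
  newtons=25,
)

```text
time_s: 9.6
ee_pos: [489.3, 287.1, 77.9]
ee_rot: [179.9, -0.0, 106.4]
force: [-0.6, 0.5, 0.0]
gripper_width: 12.7
gripper_force: 0.0
```

Request:
arm_command(
  motion=[
    {"offset":[0,0,0],"spin":0},
    {"offset":[0,0,0],"spin":0},
  ],
)

```text
time_s: 9.85
ee_pos: [489.1, 287.0, 77.7]
ee_rot: [179.9, -0.0, 106.4]
force: [-0.4, -0.2, 4.6]
gripper_width: 9.5
gripper_force: 25.0
```

Request:
arm_command(
  motion=[
    {"offset":[0,0,-0.01],"spin":0},
    {"offset":[0,0,-0.015],"spin":0},
    {"offset":[0,0,-0.02],"spin":0},
    {"offset":[0,0,-0.02],"spin":0},
    {"offset":[0,0,-0.02],"spin":0},
  ],
)

```text
time_s: 10.48
ee_pos: [488.8, 286.8, 163.2]
ee_rot: [180.0, -0.0, 106.4]
force: [0.3, -0.8, -3.4]
gripper_width: 9.2
gripper_force: 25.0
```

Request:
arm_command(
  motion=[
    {"offset":[0,0,-0.015],"spin":0},
    {"offset":[0,0,-0.01],"spin":0},
    {"offset":[-0.008,-0.004,0],"spin":0},
    {"offset":[-0.016,-0.008,0],"spin":0},
    {"offset":[-0.022,-0.0115,0],"spin":0},
  ],
)

```text
time_s: 11.1
ee_pos: [478.5, 234.3, 186.1]
ee_rot: [-179.9, 0.0, 106.5]
force: [-0.4, -0.3, -2.1]
gripper_width: 9.3
gripper_force: 25.0
```

Request:
arm_command(
  motion=[
    {"offset":[-0.022,-0.0115,0],"spin":0},
    {"offset":[-0.022,-0.0115,0],"spin":0},
    {"offset":[-0.022,-0.0115,0],"spin":0},
    {"offset":[-0.022,-0.0115,0],"spin":0},
    {"offset":[-0.022,-0.0115,0],"spin":0},
  ],
)

```text
time_s: 11.72
ee_pos: [454.0, 112.0, 186.6]
ee_rot: [-179.9, 0.0, 106.4]
force: [0.1, -0.7, -2.4]
gripper_width: 9.1
gripper_force: 25.0
```

Request:
arm_command(
  motion=[
    {"offset":[-0.022,-0.0115,0],"spin":0},
    {"offset":[-0.022,-0.0115,0],"spin":0},
    {"offset":[-0.022,-0.0115,0],"spin":0},
    {"offset":[-0.022,-0.0115,0],"spin":0},
    {"offset":[-0.022,-0.0115,0],"spin":0},
  ],
)

```text
time_s: 12.35
ee_pos: [429.6, -9.4, 186.6]
ee_rot: [-179.9, -0.0, 106.4]
force: [0.5, 0.1, -2.0]
gripper_width: 9.2
gripper_force: 25.0
```

Request:
arm_command(
  motion=[
    {"offset":[-0.008,-0.004,0],"spin":0},
    {"offset":[0,0,0],"spin":0.095},
    {"offset":[0,0,0],"spin":0.095},
    {"offset":[0,0,0],"spin":0.096},
    {"offset":[0,0,0],"spin":0},
  ],
)

```text
time_s: 12.98
ee_pos: [429.2, -16.4, 186.8]
ee_rot: [-180.0, -0.0, 90.1]
force: [-0.8, -0.7, -3.0]
gripper_width: 8.9
gripper_force: 25.0
```

Request:
arm_command(
  motion=[
    {"offset":[0,0,0.03],"spin":0},
    {"offset":[0,0,0.035],"spin":0},
    {"offset":[0,0,0.03],"spin":0},
    {"offset":[0,0,0.015],"spin":0},
    {"offset":[0,0,0.006],"spin":0},
  ],
)

```text
time_s: 13.6
ee_pos: [430.2, -16.3, 70.6]
ee_rot: [180.0, -0.0, 90.1]
force: [1.0, -0.9, -1.0]
gripper_width: 9.2
gripper_force: 25.0
```

Request:
arm_command(
  motion=[
    {"offset":[0,0,0],"spin":0},
    {"offset":[0,0,0.001],"spin":0},
    {"offset":[0,0,0.001],"spin":0},
  ],
)

```text
time_s: 13.98
ee_pos: [430.7, -16.3, 69.6]
ee_rot: [179.8, 0.0, 90.1]
force: [1.2, 0.4, -0.0]
gripper_width: 9.3
gripper_force: 25.0
```

Request:
arm_command(
  motion=[
    {"offset":[0,0,0.001],"spin":0},
    {"offset":[0,0,0],"spin":0},
  ],
)

```text
time_s: 14.22
ee_pos: [430.0, -16.3, 68.1]
ee_rot: [180.0, -0.0, 90.1]
force: [1.4, -0.5, -1.6]
gripper_width: 9.2
gripper_force: 25.0
```

Request:
arm_command(
  motion=[
    {"offset":[0,0,0],"spin":0},
    {"offset":[0,0,0],"spin":0},
    {"offset":[0,0,0],"spin":0},
    {"offset":[0,0,0],"spin":0},
  ],
  jaw=0.03,
)

```text
time_s: 14.72
ee_pos: [429.7, -16.3, 67.9]
ee_rot: [-180.0, -0.0, 90.1]
force: [0.7, -0.3, 0.1]
gripper_width: 29.9
gripper_force: 0.0
```

Request:
arm_command(
  motion=[
    {"offset":[0,0,-0.02],"spin":0},
    {"offset":[0,0,-0.04],"spin":0},
    {"offset":[0,0,-0.04],"spin":0},
    {"offset":[0,0.04,-0.02],"spin":0},
    {"offset":[0,0.04,0],"spin":0},
  ],
)

```text
time_s: 15.35
ee_pos: [511.7, -16.3, 190.3]
ee_rot: [179.7, 0.0, 90.1]
force: [0.3, 0.6, -0.7]
gripper_width: 30.1
gripper_force: 0.0
```

Request:
arm_command(
  motion=[
    {"offset":[0,-0.06,0],"spin":-0.18},
    {"offset":[0,-0.06,0],"spin":-0.18},
    {"offset":[0,0,0],"spin":-0.18},
    {"offset":[0,0,0],"spin":-0.18},
    {"offset":[0,0,0],"spin":-0.18},
  ],
  jaw=0.09,
)

```text
time_s: 15.98
ee_pos: [390.4, -27.1, 188.0]
ee_rot: [180.0, -0.0, 142.0]
force: [-0.0, -0.2, -0.1]
gripper_width: 77.3
gripper_force: 0.0
```

Request:
arm_command(
  motion=[
    {"offset":[0,0,0],"spin":-0.18},
    {"offset":[0,0,0],"spin":-0.18},
    {"offset":[0,0,0],"spin":-0.18},
    {"offset":[0,0,0],"spin":-0.13},
  ],
)

```text
time_s: 16.48
ee_pos: [390.5, -27.1, 187.9]
ee_rot: [180.0, -0.0, -179.7]
force: [-0.7, -0.4, 0.1]
gripper_width: 90.1
gripper_force: 0.0
```

Run:
```python
from h import *
s=env.state();print(s["ee_pos"],s["ee_rot"])
for c in("side","top"):
    I,D=env.grab_frame(c); 
    for n,z in(("bail_bar",62),("tub_center",18),("tub_mouth",11),("screw_a_center",20)): print(c,n,[(atz(c,r["location"],z),round(r["score"],2)) for r in env.pinpoint(c,n)][:3])
    P=cloud(c,D).reshape(-1,3); J=I.reshape(-1,3).max(1)
    for z0,z1,d in((30,40,999),(55,70,90),(10,40,999)):
        m=(abs(P[:,0]-430)<75)&(abs(P[:,1]+16)<60)&(P[:,2]>z0)&(P[:,2]<z1)&(J<d)
        print(c,z0,m.sum(),cv2.minAreaRect(P[m][:,:2].astype(np.float32)) if m.sum()>5 else 0)
    if c=="side": a=cv2.resize(I[140:280,220:400],None,fx=3.3,fy=3.3,interpolation=2)
    else: b=cv2.resize(I[170:290,220:330],None,fx=3,fy=3,interpolation=2)
cv2.imwrite("pics/s3.png",a); cv2.imwrite("pics/t3.png",b)
```

```text
[390.49737603 -27.09612476 187.85886052] [ 1.79994363e+02 -1.78378482e-02 -1.79727171e+02]
side bail_bar [(array([425.4,  -6.2,  62. ]), 0.53)]
side tub_center [(array([435. , -22.9,  18. ]), 0.58)]
side tub_mouth [(array([463.4, -16.3,  11. ]), 0.65)]
side screw_a_center [(array([394.6, -23.4,  20. ]), 0.52)]
side 30 166 ((429.79278564453125, -19.493118286132812), (83.9530258178711, 64.97549438476562), 1.4022326469421387)
side 55 50 ((428.555419921875, -13.608224868774414), (54.74830627441406, 9.300471305847168), 88.9018783569336)
side 10 513 ((429.98626708984375, -19.52279281616211), (84.72584533691406, 65.02069854736328), 0.5560325384140015)
top bail_bar []
top tub_center []
top tub_mouth []
top screw_a_center [(array([ 426. , -177.1,   20. ]), 0.74)]
top 30 0 0
top 55 0 0
top 10 0 0
```

View pics/s3.png

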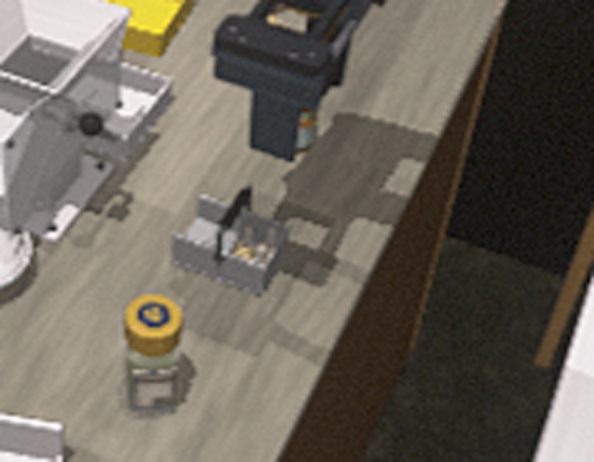

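Side view: the tub stands upright at about (430,-17), pixel (230,245), with the screws still at its back, the bail up and nothing touching it. I'll take it lightly overlapped at its back end: the tool can't tilt, so the tub will have to pivot between the pads.

Request:
arm_command(
  motion=[
    {"offset":[0.0065,0.0095,0.03],"spin":0},
    {"offset":[0,0,0.05],"spin":0},
    {"offset":[0,0,0.04],"spin":0},
    {"offset":[0,0,0.025],"spin":0},
    {"offset":[0,0,0.009],"spin":0},
  ],
)

```text
time_s: 17.6
ee_pos: [383.5, -17.5, 32.8]
ee_rot: [180.0, -0.1, 180.0]
force: [0.4, -0.1, 0.5]
gripper_width: 90.3
gripper_force: 0.0
```

Request:
arm_command(
  motion=[
    {"offset":[0,0,0],"spin":0},
    {"offset":[0,0,0],"spin":0},
    {"offset":[0,0,0],"spin":0},
    {"offset":[0,0,0],"spin":0},
  ],
  jaw=0.03,
  newtons=40,
)

```text
time_s: 18.1
ee_pos: [384.6, -17.9, 34.6]
ee_rot: [-180.0, 0.1, -180.0]
force: [-2.1, -1.5, 5.7]
gripper_width: 55.4
gripper_force: 40.0
```

Request:
arm_command(
  motion=[
    {"offset":[0,0,0],"spin":0},
    {"offset":[0,0,-0.005],"spin":0},
    {"offset":[0,0,-0.01],"spin":0},
    {"offset":[0,0,-0.015],"spin":0},
    {"offset":[0,0,0],"spin":0},
  ],
  newtons=60,
)

```text
time_s: 18.73
ee_pos: [385.0, -17.6, 64.9]
ee_rot: [-180.0, 0.2, -180.0]
force: [-0.1, 0.1, -2.3]
gripper_width: 55.1
gripper_force: 60.0
```

```bash
cat > look.py <<'E'
from h import *
import sys
s=env.state();print(s["time_s"],s["ee_pos"].round(1),s["force"].round(1),s["gripper_width"])
I,D=env.grab_frame("side")
for n in("tub_mouth","tub_center","bail_bar","screw_a_center"):
    print(n,[(np.round(r["location"],0),dep("side",r["location"],D),round(r["score"],2)) for r in env.pinpoint("side",n)][:4])
x0,y0,w,h=map(int,sys.argv[2:6]); cv2.imwrite(f"pics/{sys.argv[1]}.png",cv2.resize(I[y0:y0+h,x0:x0+w],None,fx=3,fy=3,interpolation=2))
E
python3 look.py s4 220 120 180 150
```

```text
18.725 [385.  -17.6  64.9] [-0.1  0.1 -2.3] 55.06711164937612
tub_mouth [(array([230., 149.]), array([639.2, -52.7, 150.8]), 0.6), (array([281., 203.]), array([462.5, -27.7,  36.9]), 0.51)]
tub_center []
bail_bar []
screw_a_center []
```

View pics/s4.png

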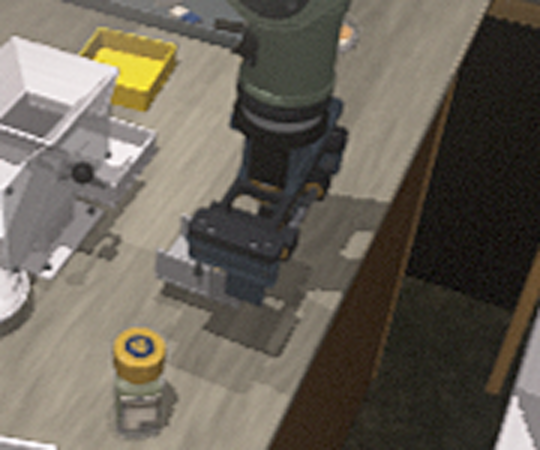

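Request:
arm_command(
  motion=[
    {"offset":[0,0,-0.02],"spin":0},
    {"offset":[0,0,-0.03],"spin":0},
    {"offset":[0,0,-0.04],"spin":0},
    {"offset":[0,0,-0.04],"spin":0},
    {"offset":[0,0,-0.03],"spin":0},
  ],
)

```text
time_s: 19.6
ee_pos: [384.2, -17.6, 225.1]
ee_rot: [180.0, 0.0, -180.0]
force: [0.4, 0.1, -3.6]
gripper_width: 55.1
gripper_force: 60.0
```

Request:
arm_command(
  motion=[
    {"offset":[0,0,-0.02],"spin":0},
    {"offset":[-0.008,0,0],"spin":0},
    {"offset":[-0.016,0,0],"spin":0},
    {"offset":[-0.022,0,0],"spin":0},
    {"offset":[-0.025,0,0],"spin":0},
  ],
)

```text
time_s: 20.23
ee_pos: [456.2, -17.5, 242.2]
ee_rot: [180.0, -0.2, -180.0]
force: [-0.5, -0.3, -2.7]
gripper_width: 55.2
gripper_force: 60.0
```

Request:
arm_command(
  motion=[
    {"offset":[-0.025,0,0],"spin":0},
    {"offset":[-0.025,0,0],"spin":0},
    {"offset":[-0.025,0,0],"spin":0},
    {"offset":[-0.023,0,0],"spin":0},
    {"offset":[-0.018,0,0],"spin":0},
  ],
)

```text
time_s: 20.85
ee_pos: [572.7, -17.5, 241.3]
ee_rot: [180.0, -0.2, -180.0]
force: [0.7, -0.3, -3.3]
gripper_width: 55.0
gripper_force: 60.0
```

Request:
arm_command(
  motion=[
    {"offset":[-0.01,0,0],"spin":0},
    {"offset":[-0.003,0,0],"spin":0},
    {"offset":[0,0,0],"spin":0},
  ],
  newtons=35,
)

```text
time_s: 21.22
ee_pos: [583.9, -17.5, 243.4]
ee_rot: [180.0, -0.1, -180.0]
force: [0.2, -0.7, -2.9]
gripper_width: 55.5
gripper_force: 35.0
```

```bash
python3 look.py s5 180 60 180 150
```

```text
21.225 [583.9 -17.5 243.4] [ 0.2 -0.7 -2.9] 55.45832467333996
tub_mouth [(array([211., 133.]), array([655.4,   8.5, 234. ]), 0.84)]
tub_center [(array([225., 131.]), array([644.2, -43.2, 214.5]), 0.67)]
bail_bar []
screw_a_center [(array([265., 258.]), array([418.4, 162.2,  35. ]), 0.15)]
```

View pics/s5.png

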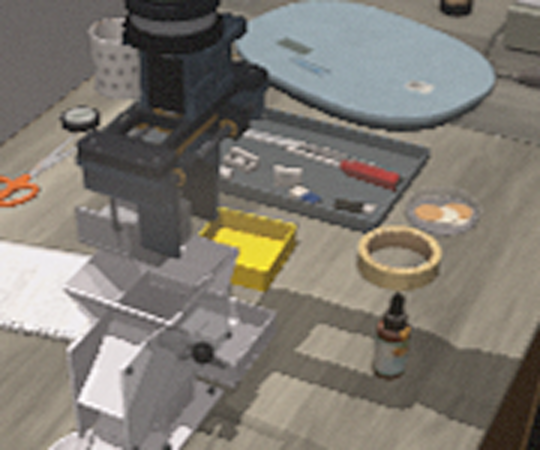

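The tub is level over the hopper (side wall around 130,225). Now I'll ease the grip so it can pivot mouth-down.

```bash
cat > tilt.py <<'E'
from h import *
def show():
    I,D=env.grab_frame("side"); P=cloud("side",D).reshape(-1,3)
    m=(P[:,1]>3)&(P[:,1]<18)&(P[:,0]>560)&(P[:,0]<700)&(P[:,2]>150)&(P[:,2]<275); Q=P[m]
    print([(int(x),Q[abs(Q[:,0]-x)<5][:,2].max().round(0)) for x in range(570,700,10) if (abs(Q[:,0]-x)<5).any()])
    for z,n in((10,"tray"),):
        m=(abs(P[:,0]-616)<47)&(P[:,1]<-120)&(P[:,1]>-185)&(P[:,2]>8)&(P[:,2]<24); print("tray pts",m.sum())
show()
E
python3 tilt.py
```

```text
[(570, np.float64(273.0)), (580, np.float64(236.0)), (590, np.float64(234.0)), (600, np.float64(235.0)), (610, np.float64(245.0)), (620, np.float64(246.0)), (630, np.float64(271.0)), (640, np.float64(245.0)), (650, np.float64(244.0)), (660, np.float64(245.0)), (670, np.float64(245.0))]
tray pts 31
```

Request:
arm_command(
  motion=[
    {"offset":[0,0,0],"spin":0},
    {"offset":[0,0,0],"spin":0},
  ],
  newtons=15,
)

```text
time_s: 21.78
ee_pos: [584.1, -17.6, 244.0]
ee_rot: [180.0, 0.0, -180.0]
force: [-0.8, 0.4, -2.8]
gripper_width: 56.0
gripper_force: 15.0
```

```bash
python3 tilt.py
```

```text
[(570, np.float64(273.0)), (580, np.float64(234.0)), (590, np.float64(238.0)), (600, np.float64(231.0)), (610, np.float64(246.0)), (620, np.float64(246.0)), (630, np.float64(270.0)), (640, np.float64(246.0)), (650, np.float64(245.0)), (660, np.float64(245.0)), (670, np.float64(245.0))]
tray pts 29
```

Request:
arm_command(
  motion=[
    {"offset":[0,0,0],"spin":0},
    {"offset":[0,0,0],"spin":0},
  ],
  newtons=8,
)

```text
time_s: 22.08
ee_pos: [584.0, -17.5, 243.9]
ee_rot: [180.0, -0.0, -180.0]
force: [-0.1, -0.3, -3.1]
gripper_width: 55.4
gripper_force: 8.0
```

```bash
python3 tilt.py
```

```text
[(570, np.float64(274.0)), (580, np.float64(233.0)), (590, np.float64(235.0)), (600, np.float64(232.0)), (610, np.float64(229.0)), (620, np.float64(220.0)), (630, np.float64(227.0)), (640, np.float64(238.0)), (650, np.float64(235.0)), (660, np.float64(176.0)), (670, np.float64(184.0))]
tray pts 35
```

Request:
arm_command(
  motion=[
    {"offset":[0,0,0],"spin":0},
    {"offset":[0,0,0],"spin":0},
  ],
  newtons=6,
)

```text
time_s: 22.38
ee_pos: [584.2, -17.6, 244.0]
ee_rot: [180.0, 0.0, -180.0]
force: [1.1, -0.3, -2.6]
gripper_width: 55.9
gripper_force: 6.0
```

```bash
python3 tilt.py
```

```text
[(570, np.float64(274.0)), (580, np.float64(247.0)), (590, np.float64(232.0)), (600, np.float64(235.0)), (610, np.float64(226.0)), (620, np.float64(218.0)), (630, np.float64(224.0)), (640, np.float64(231.0)), (650, np.float64(228.0)), (660, np.float64(176.0)), (670, np.float64(182.0))]
tray pts 35
```

```bash
python3 look.py s6 180 60 180 150
```

```text
22.425 [584.3 -17.5 244. ] [ 0.3 -0.3 -2.1] 55.54604080916007
tub_mouth [(array([232., 156.]), array([642.1, -66.8, 115.4]), 0.82), (array([221., 134.]), array([636.6, -10. , 228.3]), 0.5)]
tub_center [(array([236., 144.]), array([573.7,  19.3, 235.5]), 0.84), (array([219., 132.]), array([ 840.6, -297.7,   -0.9]), 0.58)]
bail_bar [(array([218., 134.]), array([641.5,  -6.1, 228.8]), 0.64), (array([240., 148.]), array([569.3,  10. , 217.9]), 0.53)]
screw_a_center [(array([209., 310.]), array([472.1, 331.7,   8.5]), 0.31)]
```

View pics/s6.png

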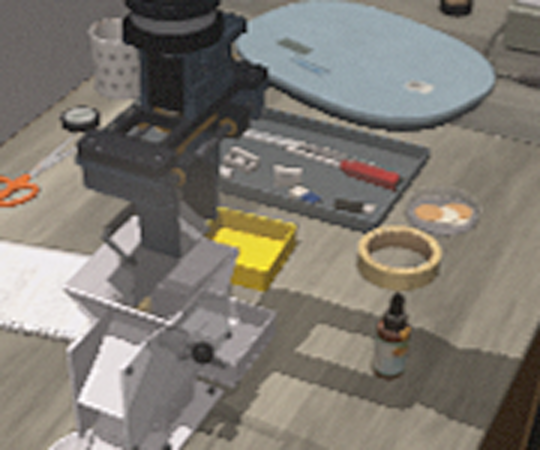

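The tub has pivoted steeply mouth-down, and brass shows in the hopper at (145,300). I'll firm the grip, raise it a little and look for the screws.

Request:
arm_command(
  motion=[
    {"offset":[0,0,0],"spin":0},
    {"offset":[0,0,0],"spin":0},
    {"offset":[0,0,-0.01],"spin":0},
    {"offset":[0,0,-0.02],"spin":0},
    {"offset":[0,0,-0.02],"spin":0},
  ],
  newtons=20,
)

```text
time_s: 23.3
ee_pos: [584.3, -17.6, 295.2]
ee_rot: [180.0, 0.0, -180.0]
force: [-0.2, 0.3, -3.0]
gripper_width: 55.5
gripper_force: 20.0
```

Request:
arm_command(
  motion=[
    {"offset":[0,0,-0.01],"spin":0},
    {"offset":[0,0,0],"spin":0},
    {"offset":[0,0,0],"spin":0},
    {"offset":[0,0,0],"spin":0},
  ],
)

```text
time_s: 23.8
ee_pos: [583.9, -17.5, 303.0]
ee_rot: [180.0, -0.1, -180.0]
force: [-0.3, -0.3, -2.2]
gripper_width: 55.4
gripper_force: 20.0
```

```bash
cat > brass.py <<'E'
from h import *
I,D=env.grab_frame("side"); T,E=env.grab_frame("top")
print(env.state()["force"].round(1))
for c,X in(("side",D),("top",E)):
    print(c,[(np.round(r["location"]),dep(c,r["location"],X),round(r["score"],2)) for r in env.pinpoint(c,"screw_a_center")])
a=cv2.resize(I[80:220,190:300],None,fx=4,fy=4,interpolation=2); b=cv2.resize(T[130:230,230:330],None,fx=3.2,fy=5.6,interpolation=2)
cv2.imwrite("pics/b.png",np.hstack([a,cv2.resize(b,(320,560))]))
E
python3 brass.py; cp pics/b.png pics/b1.png
```

```text
[-0.5  0.6 -2.1]
side [(array([255., 168.]), array([ 586.3, -107.3,   59.7]), 0.36)]
top []
```

View pics/b1.png

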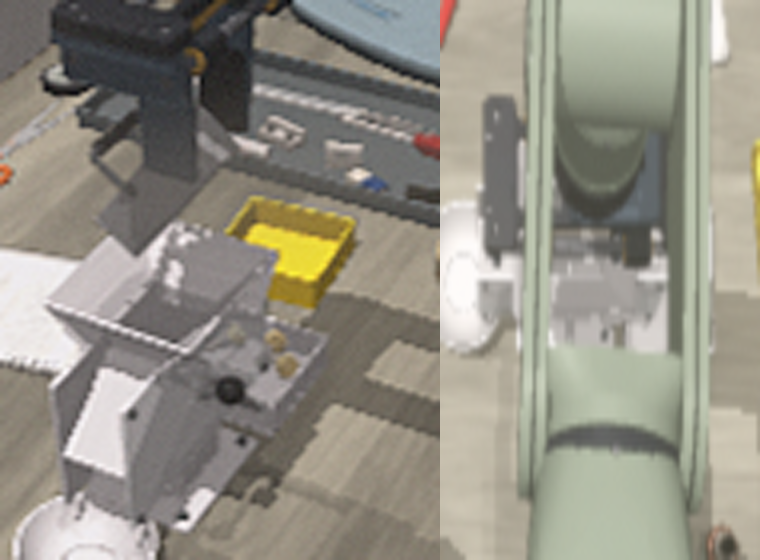

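The side crop shows three brass screws in the square tray, at (235,335), (275,340) and (288,365), with an empty hopper and the lever still over. Next I'll set the tub back upright by rolling it over its mouth edge on the bench.

Request:
arm_command(
  motion=[
    {"offset":[0.02,0,0],"spin":0},
    {"offset":[0.035,0,0],"spin":0},
    {"offset":[0.04,0,0],"spin":0},
    {"offset":[0.03,0,0],"spin":0},
    {"offset":[0.015,0,0],"spin":0},
  ],
  newtons=40,
)

```text
time_s: 24.62
ee_pos: [443.0, -17.6, 304.2]
ee_rot: [180.0, 0.0, -180.0]
force: [0.4, 0.2, -2.3]
gripper_width: 55.4
gripper_force: 40.0
```

Request:
arm_command(
  motion=[
    {"offset":[0,0,0.03],"spin":0},
    {"offset":[0,0,0.045],"spin":0},
    {"offset":[0,0,0.045],"spin":0},
    {"offset":[0,0,0.045],"spin":0},
    {"offset":[0,0,0.025],"spin":0},
  ],
)

```text
time_s: 25.25
ee_pos: [443.8, -17.5, 111.8]
ee_rot: [180.0, -0.1, -180.0]
force: [1.0, -0.6, -1.9]
gripper_width: 54.9
gripper_force: 40.0
```

Request:
arm_command(
  motion=[
    {"offset":[0,0,0.009],"spin":0},
    {"offset":[0,0,0],"spin":0},
    {"offset":[0,0,0],"spin":0},
  ],
  newtons=14,
)

```text
time_s: 25.62
ee_pos: [445.4, -17.6, 106.0]
ee_rot: [-180.0, 0.2, -180.0]
force: [-0.3, -0.2, -2.0]
gripper_width: 55.8
gripper_force: 14.0
```

```bash
cat > tt.py <<'E'
from h import *
s=env.state(); print(s["time_s"],s["ee_pos"].round(1),s["force"].round(1))
I,D=env.grab_frame("side"); P=cloud("side",D).reshape(-1,3); x=s["ee_pos"][0]
m=(P[:,1]>5)&(P[:,1]<16)&(P[:,0]>x-40)&(P[:,0]<x+110)&(P[:,2]>3)&(P[:,2]<130); Q=P[m]
for a in range(int(x)+10,int(x)+110,8):
    q=Q[abs(Q[:,0]-a)<4]
    if len(q): print(a-int(x),q[:,2].min().round(),q[:,2].max().round(),len(q))
E
python3 tt.py
```

```text
25.625 [445.4 -17.6 106. ] [-0.3 -0.2 -2. ]
10 3.0 86.0 26
18 38.0 86.0 34
26 28.0 89.0 42
34 21.0 80.0 41
42 24.0 83.0 36
50 28.0 89.0 26
58 34.0 95.0 17
```

Request:
arm_command(
  motion=[
    {"offset":[0,0,0.012],"spin":0},
    {"offset":[0,0,0.006],"spin":0},
    {"offset":[0,0,0.003],"spin":0},
    {"offset":[0,0,0.003],"spin":0},
  ],
  newtons=12,
)

```text
time_s: 26.18
ee_pos: [443.2, -17.6, 82.2]
ee_rot: [-180.0, -0.1, -180.0]
force: [-6.6, -0.8, 17.7]
gripper_width: 55.8
gripper_force: 12.0
```

Request:
arm_command(
  motion=[
    {"offset":[0.007,0,0.003],"spin":0},
    {"offset":[0.007,0,0.003],"spin":0},
    {"offset":[0.006,0,0.003],"spin":0},
  ],
  newtons=10,
)

```text
time_s: 26.55
ee_pos: [424.6, -17.6, 71.8]
ee_rot: [-180.0, 0.1, -180.0]
force: [1.6, 0.0, -0.3]
gripper_width: 55.6
gripper_force: 10.0
```

```bash
python3 tt.py
```

```text
26.55 [424.6 -17.6  71.8] [ 1.6  0.  -0.3]
10 34.0 58.0 14
18 24.0 56.0 21
26 20.0 67.0 34
34 17.0 59.0 30
42 3.0 67.0 37
50 6.0 76.0 36
58 8.0 78.0 22
66 17.0 38.0 13
74 32.0 32.0 1
```

Request:
arm_command(
  motion=[
    {"offset":[0.006,0,0.005],"spin":0},
    {"offset":[0.006,0,0.005],"spin":0},
    {"offset":[0.005,0,0.006],"spin":0},
    {"offset":[0.004,0,0.006],"spin":0},
  ],
  newtons=8,
)

```text
time_s: 27.1
ee_pos: [402.3, -17.6, 49.3]
ee_rot: [180.0, -0.1, -180.0]
force: [-1.3, -0.5, 0.3]
gripper_width: 56.1
gripper_force: 8.0
```

```bash
python3 tt.py
```

```text
27.1 [402.3 -17.6  49.3] [-1.3 -0.5  0.3]
10 17.0 26.0 7
18 14.0 49.0 16
26 12.0 51.0 26
34 11.0 48.0 30
42 8.0 60.0 27
50 7.0 43.0 25
58 5.0 42.0 26
66 4.0 40.0 26
74 7.0 38.0 21
82 22.0 36.0 5
```

Request:
arm_command(
  motion=[
    {"offset":[0.003,0,0.005],"spin":0},
    {"offset":[0.002,0,0.005],"spin":0},
    {"offset":[0.001,0,0.004],"spin":0},
    {"offset":[0,0,0.002],"spin":0},
  ],
  newtons=6,
)

```text
time_s: 27.65
ee_pos: [396.9, -17.5, 33.6]
ee_rot: [180.0, -0.0, -180.0]
force: [-1.7, 0.7, 0.8]
gripper_width: 56.0
gripper_force: 6.0
```

```bash
python3 tt.py
```

```text
27.65 [396.9 -17.5  33.6] [-1.7  0.7  0.8]
10 4.0 122.0 7
18 5.0 121.0 11
26 4.0 36.0 26
34 3.0 122.0 25
42 5.0 40.0 19
50 3.0 36.0 24
58 5.0 38.0 23
66 4.0 39.0 27
74 3.0 38.0 22
82 9.0 36.0 15
```

Level on the bench. Next: open, check the bail won't catch, and rise.

Request:
arm_command(
  motion=[
    {"offset":[0,0,0],"spin":0},
    {"offset":[0,0,0],"spin":0},
    {"offset":[0,0,0],"spin":0},
    {"offset":[0,0,0],"spin":0},
  ],
  jaw=0.09,
)

```text
time_s: 28.2
ee_pos: [397.5, -17.6, 34.1]
ee_rot: [180.0, 0.0, -180.0]
force: [-0.1, -0.6, 0.5]
gripper_width: 89.6
gripper_force: 0.0
```

Request:
arm_command(
  motion=[
    {"offset":[0.01,0,0],"spin":0},
    {"offset":[0.02,0,-0.02],"spin":0},
    {"offset":[0,0,-0.05],"spin":0},
    {"offset":[0,0,-0.06],"spin":0},
    {"offset":[0,0,-0.05],"spin":0},
  ],
)

```text
time_s: 28.82
ee_pos: [366.4, -17.6, 216.0]
ee_rot: [-180.0, 0.1, -180.0]
force: [1.1, -0.2, -0.5]
gripper_width: 89.7
gripper_force: 0.0
```

Request:
arm_command(
  motion=[
    {"offset":[0,-0.05,0],"spin":0},
    {"offset":[0,-0.06,0],"spin":0},
    {"offset":[0,-0.06,0],"spin":0},
    {"offset":[0,-0.05,0],"spin":0},
    {"offset":[0,0,0],"spin":0},
  ],
)

```text
time_s: 29.45
ee_pos: [366.4, -239.9, 213.4]
ee_rot: [180.0, -0.0, 179.7]
force: [-0.7, -0.1, -0.1]
gripper_width: 90.2
gripper_force: 0.0
```

Run:
```python
from h import *
s=env.state(); print(s["time_s"],s["ee_pos"].round(1))
I,D=env.grab_frame("side"); T,E=env.grab_frame("top")
for c,X in(("side",D),("top",E)):
  for n in("screw_a_center","lever_knob","tub_center","jar","bottle","sample_cutter"):
    print(c,n,[(np.round(r["location"]),dep(c,r["location"],X),round(r["score"],2)) for r in env.pinpoint(c,n)][:4])
a=cv2.resize(I[110:350,150:340],(450,568),interpolation=2); b=cv2.resize(T[140:240,230:330],(350,350),interpolation=2)
b=np.vstack([b,cv2.resize(T[205:255,250:330],(350,218),interpolation=2)])
cv2.imwrite("pics/f.png",np.hstack([a,b]))
```

```text
29.45 [ 366.4 -239.9  213.4]
side screw_a_center []
side lever_knob [(array([246., 177.]), array([544.8,  21.3, 140.7]), 0.41)]
side tub_center [(array([286., 216.]), array([429.3,  12.3,  40.4]), 0.94), (array([199., 323.]), array([458.7, 385.1,  54.2]), 0.22)]
side jar [(array([265., 261.]), array([418.6, 160.6,  19.5]), 0.65), (array([246., 177.]), array([545.8,  24. , 140. ]), 0.37)]
side bottle [(array([307., 184.]), array([ 437.9, -171.4,    8.3]), 0.66)]
side sample_cutter []
top screw_a_center [(array([309., 172.]), array([ 646.4, -162.2,   13.7]), 0.44)]
top lever_knob [(array([262., 190.]), array([580.5,  10.7,   8.9]), 0.76), (array([224., 229.]), array([428.3, 141.4,  95.5]), 0.72)]
top tub_center [(array([269., 227.]), array([437.9, -12.6,  63. ]), 0.85)]
top jar [(array([222., 230.]), array([425.7, 148.6,  98.3]), 0.51), (array([174., 217.]), array([477.1, 325.4,  14.1]), 0.4)]
top bottle [(array([318., 229.]), array([ 430.2, -178.9,   78.4]), 0.67), (array([310., 179.]), array([ 623.1, -167. ,    3. ]), 0.28)]
top sample_cutter [(array([162., 220.]), array([461.1, 359.5,  61. ]), 0.5)]
```

View pics/f.png

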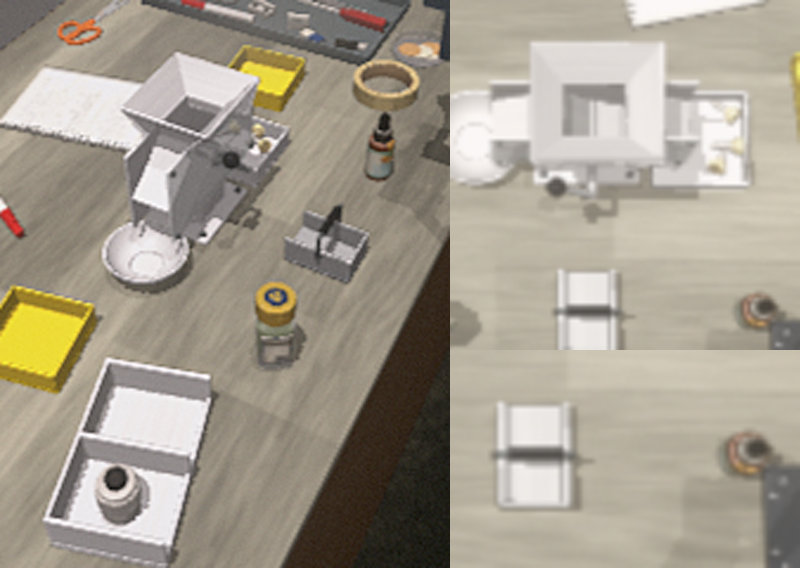

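The three screws are in the square tray, at (733,112), (733,145) and (718,165). The tub is empty and upright, the lever is still over, and the bystanders and bowl are undisturbed, so I'm handing in.

```bash
python3 -c "
from workcell import env
print(env.job_done())"
```

```text
the job is handed in; nothing more can be done
None
```

The job is handed in at about 29.5 s: all three screws are in the square tray, the flap is still fully over, the empty tub stands upright on the bench, and the cutter, bottle and jar look unmoved in the final pictures.

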